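Put the screwdrivers back in their cut-outs of the tool tray

ROBOT

A 7-joint arm with a two-finger parallel gripper is mounted at the origin on a cart in front of the work surface, level with it; the furniture and walls round the work are solid. World frame = base frame: x ahead of the robot, y to its left, z up, the work surface at z = 0. Lengths are in m, angles in rad, forces in N, time in s.
With the tool pointing down it reaches from about 0.35 to 0.9 m from the base axis. Payload 19.9 kg.
Tool frame: the origin (TCP) lies midway between the tips of the shut fingers; the grasp point (between the pads) lies 19 mm behind it; z points along the fingers, y is the line along which they close (so a half turn about z gives the same grasp; the last joint's range is limited). The gripper opens to 94 mm and grips with 3 to 60 N. Pads are 16 mm wide; open, the fingers measure 119 mm over their backs; the gripper's body (75 mm by 177 mm) begins 78 mm behind the grasp point.
Start: joints at [1.216, 0.417, -0.01, 1.614, 0.005, 1.111, -0.053], TCP at [0.193, -0.594, 0.205] pointing down, gripper open.
Joint ranges: [-2.81, 2.81], [-0.39, 2.02], [-1.27, 1.25], [0.06, 2.57], [-1.19, 4.33], [0.19, 2], [-2.82, 2.82]. Speed limits (rad/s): [1.89, 1.89, 2.39, 2.39, 3.01, 3.01, 3.01].

INTERFACE

Orientations are given as a unit quaternion [w, x, y, z].
In Python, from rig import bot gives the robot as it stands. The module is installed in compiled form; this text tells all that it offers.
- The arm moves only by the tool move_arm, never from a script. Its argument "motion" is a list of rows, each an object with "translation": the shift along the tool's x, y, z in mm, a list of three; "roll": the turn about the tool's z in rad. A call has exactly 8 rows; each row shifts and turns the commanded pose from where the row before left it, along the tool's axes as they then stand; what a row does not reach is not made up. A row lasts 1/10 s, in which the tool goes at most 50 mm and 8.59 degrees, less where a joint would pass 70% of its speed; a pose out of reach is approached as far as the arm can. A call is refused whole if a number of a shift passes 50 or a number of a turn 0.15, either way. A call with a gripper value outside its range is refused whole. "fingers" is the opening in per cent of the stroke, from 0 (shut) to 100 (fully open), set as the call begins (left out, the last holds). The fingers move at their own pace and stop on an object; "newtons" is the grip in N (left out, the last holds). Time passes only in rows, so rows that do not move let the fingers close, or fill a call up. It gives the time, the measured TCP pose, the force, the opening and the grip force at its end, in the units of the state.
- bot.observe(): the state, without advancing time (a new reading comes with each control period).
- bot.camera(name): name is "scene" or "side" or "wrist"; returns a dict with "frame" (420x560x3 uint8, red, green, blue), "vertical_fov" (degrees; the focal length in pixels is half the picture's height over the tangent of half this angle, whatever the lens; pixels are square), "cx", "cy" (the principal point, pixels), "R" (3x3) and "t" (3): a world point X has camera coordinates R X + t. Camera axes: x right, y down, z forward; pixel columns grow to the right and rows downward; lengths in m; the calibration is good to about 2 mm. The wrist camera is an equidistant fisheye: a pixel r from the principal point sees the ray r / f radians off the axis. A picture is of the moment at which its call begins. There is no depth.
- bot.hand_in(): hands the job in; it is judged then, once.
The state is a dict: "time": time; "joint_positions": joint angles; "qvel": joint speeds; "tau": joint torques, N m; "eef_pos": TCP position; "orientation": TCP orientation; "force": force on the tool from outside, world axes, zero at the start; "moment": the same for the moment, N m; "grip_width": finger opening in m; "grip_force": force on a finger pad.
Only numpy, scipy, OpenCV 4.12 (cv2) and the standard library are available. Lean on these libraries where they do the work, as an engineer would, in place of code of your own. Each camera call takes 0.05 s, during which the arm holds its last target. There are 200 camera calls.

TASK

Put the three screwdrivers away in the plywood tool tray: lay each one all the way down in the cut-out made for its length, with the handle in the wide part, and let go of it. The two needle files and the marker do not belong in the tray; leave them where they lie.

Things in the scene. Friction and masses are not known exactly. Their poses are not given: they have to be found in the camera images.
- red_handle (a point): Longest screwdriver: red handle 28 mm thick, 94 long; 205 mm over all, steel blade 6 mm. Point: on the axis at mid-handle, 13 mm above what it lies on; y runs from blade to butt, z up as it lies. Handle reaches 47 mm each way along y, blade tip 157 mm along -y. Weight (0.16 kg) is nearly all in the handle: grip across x here.
- black_handle (a point): Middle screwdriver: black handle 24 mm thick, 85 long; 170 mm over all, steel blade 6 mm. Point: on the axis at mid-handle, 11 mm above what it lies on; y runs from blade to butt, z up as it lies. Handle reaches 43 mm each way along y, blade tip 127 mm along -y. Weight (0.16 kg) is nearly all in the handle: grip across x here.
- amber_handle (a point): Shortest screwdriver: amber (orange-yellow) handle 20 mm thick, 82 long with collar; 144 mm over all, steel blade 6 mm. Point: on the axis at mid-handle, 10 mm above what it lies on; y runs from blade to butt, z up as it lies. Handle reaches 41 mm each way along y, blade tip 103 mm along -y. Weight (0.16 kg) is nearly all in the handle: grip across x here.
- drawer_tray: Low plywood tray, 248 x 254 x 30 mm, fixed; origin under its centre, y from the blade side to the handle side. Side by side in it, in any order, lie three fixed black plastic inlays 77.5 x 240 mm, black top 25 mm and yellow cut-out floor 11 mm above the bench. Each cut-out is one screwdriver's outline and 6 mm more all round. A blue vice 150 mm high stands between tray and robot.
- inlay_long_seat (a point): Inlay with the longest cut-out, for the red screwdriver. Point: on the yellow floor under where mid-handle belongs; y runs from the blade end to the handle end, z up. Pocket 40 mm wide, 53 mm each way along y, then an 18 mm wide blade channel ending 163 mm along -y. A finger groove, 46 mm wide along y and as deep, crosses all three inlays here; the tray walls dip to 11 mm at its ends.
- inlay_middle_seat (a point): Inlay with the middle cut-out, for the black screwdriver. Point: on the yellow floor under where mid-handle belongs; y runs from the blade end to the handle end, z up. Pocket 36 mm wide, 48 mm each way along y, then an 18 mm wide blade channel ending 133 mm along -y. The same finger groove, 46 mm wide, crosses here.
- inlay_short_seat (a point): Inlay with the shortest cut-out, for the amber screwdriver. Point: on the yellow floor under where mid-handle belongs; y runs from the blade end to the handle end, z up. Pocket 32 mm wide, 47 mm each way along y, then an 18 mm wide blade channel ending 109 mm along -y. The same finger groove, 46 mm wide, crosses here.
- file_red: Thin needle file with a red plastic handle, 162 mm long, 10 mm thick, lying in one row with the screwdrivers; origin under the middle of its length, y along it towards the handle. Leave it where it lies. A fixed black lead, about 7 mm thick, runs along the bench between this row and the tray, a few cm from the handles.
- file_yellow: Thin needle file with a yellow plastic handle, 162 mm long, 10 mm thick, lying to the right of the screwdrivers; origin under the middle of its length, y along it towards the handle. Leave it where it lies.
- marker_red: Red and white felt marker, 131 mm long, 15 mm thick, lying to the right of the screwdrivers; origin under the middle of its length, y along it. Leave it where it lies.

How it is judged:
At the end, for the whole second after the job is handed in: Each screwdriver lies released and at rest in the cut-out of its own length: handle middle within 10 mm (each way) of the pocket's middle and at most 4 mm above seated height, axis within 0.12 rad of the cut-out's; files and marker never moved more than 25 mm (x of red_handle in the frame of inlay_long_seat between -0.01 and 0.01 m and y of red_handle in the frame of inlay_long_seat between -0.01 and 0.01 m and z of red_handle in the frame of inlay_long_seat below 0.0174 m and angle between the y axis of red_handle and the y axis of inlay_long_seat, either way round below 0.12 rad and linear speed of each of driver_red, driver_black, driver_amber below 0.02 m/s and x of black_handle in the frame of inlay_middle_seat between -0.01 and 0.01 m and y of black_handle in the frame of inlay_middle_seat between -0.01 and 0.01 m and z of black_handle in the frame of inlay_middle_seat below 0.0153 m and angle between the y axis of black_handle and the y axis of inlay_middle_seat, either way round below 0.12 rad and x of amber_handle in the frame of inlay_short_seat between -0.01 and 0.01 m and y of amber_handle in the frame of inlay_short_seat between -0.01 and 0.01 m and z of amber_handle in the frame of inlay_short_seat below 0.0137 m and angle between the y axis of amber_handle and the y axis of inlay_short_seat, either way round below 0.12 rad); the robot touches nothing.
It fails at once if the red-handled needle file was moved more than 25 mm (distance of file_red from where it was at the start of the episode above 0.025 m).
It fails at once if the yellow-handled needle file was moved more than 25 mm (distance of file_yellow from where it was at the start of the episode above 0.025 m).
It fails at once if the red marker was moved more than 25 mm (distance of marker_red from where it was at the start of the episode above 0.025 m).
It also fails if it takes over 90 s, if anything falls off the work surface, if the arm or the gripper's body presses on something with over 40 N, if the wrist force passes 120 N, or if a joint passes its speed limit or range.

## Working session

There is one attempt and no reset: what is moved stays moved. The work goes in short steps, Python scripts to look and compute and a tool call to move; the robot and the scene stay as the last step left them, time stands still between calls to the robot, and variables do not carry over. Pictures are saved under pics/ and viewed, at most 14 in all, crops included, and the job is handed in when it is done.

Besides the shell and the picture viewer there is one more tool, called after "Call:" as name([rows], argument=value, ...), one row to a line, values as JSON. move_arm: Moves the arm, as the interface text tells. Its arguments: {"type":"object","properties":{"motion":{"type":"array","items":{"type":"object","properties":{"translation":{"type":"array","items":{"type":"number"}},"roll":{"type":"number"}}}},"fingers":{"type":"number"},"newtons":{"type":"number"}},"required":["motion"]}

```bash
mkdir -p pics
cat > h.py <<'E'
from rig import bot
import cv2, numpy as np, json
def snap(n,f):
    c=bot.camera(n); cv2.imwrite(f,c['frame'][:,:,::-1]); np.savez(f+'.npz',R=c['R'],t=c['t'],fov=c['vertical_fov'],cx=c['cx'],cy=c['cy'],fish=(n=='wrist'),im=c['frame'])
def ray(f,u,v,z):
    c=np.load(f+'.npz'); R,t=c['R'],c['t']; F=210/np.tan(np.radians(float(c['fov']))/2)
    x,y=(u-c['cx']),(v-c['cy'])
    if c['fish']:
        r=np.hypot(x,y); a=r/F; d=np.array([x/r*np.sin(a),y/r*np.sin(a),np.cos(a)]) if r>0 else np.array([0,0,1.])
    else: d=np.array([x/F,y/F,1.])
    o=-R.T@t; d=R.T@d; return o+d*(z-o[2])/d[2]
def proj(f,X):
    c=np.load(f+'.npz'); p=c['R']@np.array(X)+c['t']; F=210/np.tan(np.radians(float(c['fov']))/2)
    if c['fish']:
        r=np.hypot(p[0],p[1]); a=np.arctan2(r,p[2]); return c['cx']+F*a*p[0]/r, c['cy']+F*a*p[1]/r
    return c['cx']+F*p[0]/p[2], c['cy']+F*p[1]/p[2]
E
python3 - <<'E'
from h import *
for n in ['scene','side','wrist']:
    snap(n,f'pics/{n}0.png'); c=np.load(f'pics/{n}0.png.npz'); print(n,c['fov'],-c['R'].T@c['t'])
s=bot.observe(); print(s)
# combine
a=[cv2.imread(f'pics/{n}0.png') for n in ['scene','side']]
E
```

```text
scene 48.87398839334695 [ 0.84913845 -0.7178704   1.04977127]
side 43.828929462073106 [ 0.42091333 -1.06122291  0.74824561]
wrist 65.70646984690485 [ 0.26265798 -0.5724296   0.38415333]
{'time': 0.15, 'joint_positions': array([ 1.21549863,  0.4178562 , -0.01031638,  1.61400224,  0.00467527,
        1.11069534, -0.05298983]), 'qvel': array([-7.34204347e-05, -1.52397311e-04, -2.45347102e-04, -3.33508809e-03,
       -8.39458431e-04, -3.86113427e-04,  1.95438985e-04]), 'tau': array([ 7.59073992e-04, -8.51527905e+01,  6.39504623e-01, -4.26134706e+01,
       -4.87774657e-02,  1.72022043e-02,  7.60529474e-05]), 'eef_pos': array([ 0.19284232, -0.59421501,  0.204971  ]), 'orientation': array([-4.58152050e-04,  9.87715018e-01,  1.56265236e-01, -9.80033397e-05]), 'force': array([-0.16890361,  0.31625712,  0.43832364]), 'moment': array([ 0.01761318, -0.04466248,  0.04212655]), 'grip_force': 0.0, 'grip_width': 0.09415888824608121}
```

View pics/scene0.png

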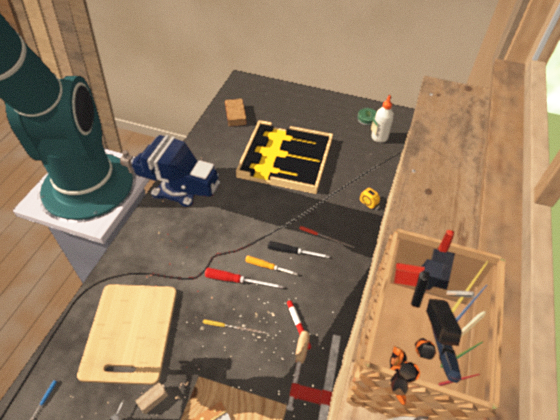

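View pics/side0.png

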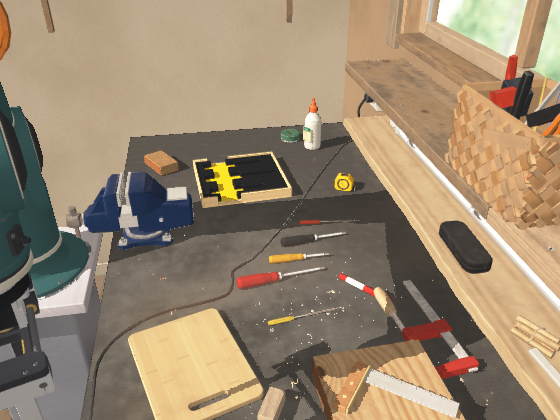

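View pics/wrist0.png

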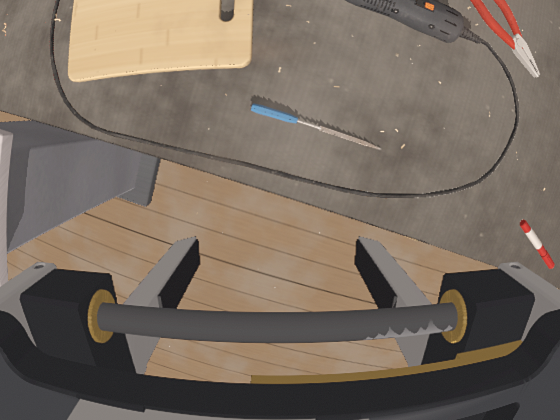

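The scene view shows the tray near (288,157), the red file at (325,235), black driver at (298,249), amber at (272,266) and red at (243,279). The yellow file is at (235,327), the marker at (296,317), and the vice at (180,170). I'll enlarge crops to read positions more closely.

Run:
```python
from h import *
im=cv2.imread('pics/scene0.png')
cv2.imwrite('pics/c1.png',cv2.resize(im[215:345,190:360],None,fx=4.6,fy=4.6,interpolation=cv2.INTER_CUBIC))
cv2.imwrite('pics/c2.png',cv2.resize(im[115:200,230:345],None,fx=6.5,fy=6.5,interpolation=cv2.INTER_CUBIC))
```

```text
(no output)
```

View pics/c1.png

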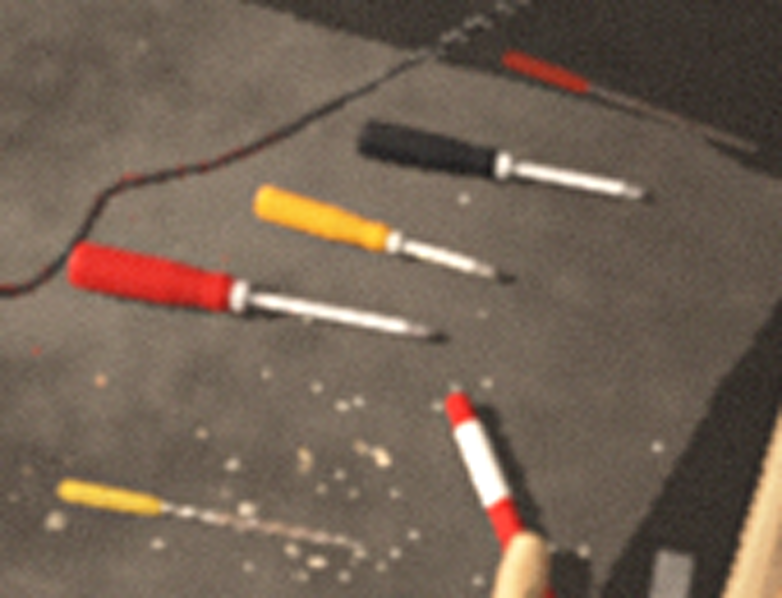

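View pics/c2.png

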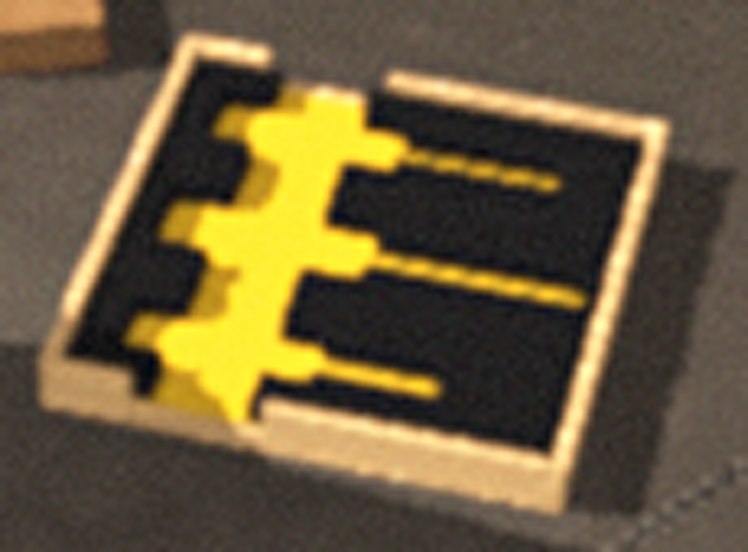

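The crops give these readings.
- **Tools (c1):** red driver runs from butt (72,262) to tip (445,336), black from (362,135) to (648,195), and amber from (256,200) to (512,278).
- **Tray (c2):** the cut-outs from top to bottom are middle, long, short. The rim corners are about (185,38), (667,122), (563,462) and (42,365).

Run:
```python
from h import *
f='pics/scene0.png'; np.set_printoptions(precision=4,suppress=True)
P=lambda p,z: ray(f,190+(p[0]+.5)/4.6-.5,215+(p[1]+.5)/4.6-.5,z)
Q=lambda p,z: ray(f,230+(p[0]+.5)/6.5-.5,115+(p[1]+.5)/6.5-.5,z)
for n,b,t,h,L,hh in [('red',(72,262),(445,336),.013,.205,.047),('black',(362,135),(648,195),.011,.170,.0425),('amber',(256,200),(512,278),.010,.144,.041)]:
    B=P(b,h);T=P(t,h*.7); d=(B-T)[:2]; l=np.hypot(*d); d/=l; print(n,'len',l,'mid',B[:2]-d*hh,'yaw of y axis',np.arctan2(d[1],d[0]),'tip',T[:2],'butt',B[:2])
for n,a,b in [('filered',(503,58),(755,150)),('filey',(60,488),(365,548)),('marker',(456,395),(520,540))]: print(n,P(a,.005),P(b,.005))
C=[Q(p,.03)[:2] for p in [(185,38),(667,122),(563,462),(42,365)]]
print('tray',*C,'c',np.mean(C,0),[np.linalg.norm(C[i]-C[i-1]) for i in range(4)])
for p in [(562,183),(586,300),(440,388)]: print('blade end floor',Q(p,.011)[:2])
for p in [(405,155),(378,258),(326,362)]: print('pocket blade-side end floor', Q(p,.011)[:2])
print('lead',P((250,145),.004),P((80,240),.004),P((420,55),.004),P((130,180),.004))
print('vice',ray(f,200,165,.15),ray(f,215,185,.1),ray(f,215,180,.15),ray(f,192,168,.15))
```

```text
red len 0.2160794033337119 mid [ 0.5214 -0.1627] yaw of y axis -3.0141808795517973 tip [ 0.6891 -0.1412] butt [ 0.4748 -0.1687]
black len 0.1727268523597638 mid [ 0.6421 -0.0248] yaw of y axis -3.0375923421018243 tip [ 0.7716 -0.0113] butt [ 0.5998 -0.0292]
amber len 0.15600109506731222 mid [ 0.598  -0.0925] yaw of y axis -3.1338117124784355 tip [ 0.713  -0.0916] butt [ 0.557  -0.0928]
filered [0.6608 0.0586 0.005 ] [0.8235 0.0432 0.005 ]
filey [ 0.5245 -0.2945  0.005 ] [ 0.6887 -0.2725  0.005 ]
marker [ 0.7058 -0.1719  0.005 ] [ 0.7638 -0.2413  0.005 ]
tray [0.3991 0.4275] [0.6527 0.4494] [0.6674 0.2062] [0.4188 0.1829] c [0.5345 0.3165] [np.float64(0.24543669780545607), np.float64(0.25451039176571816), np.float64(0.24359823657821908), np.float64(0.24966622938318128)]
blade end floor [0.6105 0.4079]
blade end floor [0.6449 0.3307]
blade end floor [0.5954 0.2496]
pocket blade-side end floor [0.5289 0.4009]
pocket blade-side end floor [0.5396 0.3243]
pocket blade-side end floor [0.5385 0.2476]
lead [ 0.5375 -0.0539  0.004 ] [ 0.4697 -0.1488  0.004 ] [0.6115 0.0443 0.004 ] [ 0.4801 -0.101   0.004 ]
vice [0.3687 0.0638 0.15  ] [0.4143 0.0503 0.1   ] [0.4299 0.0263 0.15  ] [0.3532 0.0461 0.15  ]
```

Call:
move_arm([
  {"translation": [0, 0, -20], "roll": 0.107},
  {"translation": [0, 0, -20], "roll": 0.107},
  {"translation": [33, -36, 0]},
  {"translation": [33, -36, 0]},
  {"translation": [33, -36, 0]},
  {"translation": [33, -36, 0]},
  {"translation": [33, -36, 0]},
  {"translation": [33, -36, 0]},
], fingers=60)

```text
validation failed for argument at $.mo...
```

Call:
move_arm([
  {"translation": [33, -36, 0]},
  {"translation": [33, -36, 0]},
  {"translation": [33, -36, 0]},
  {"translation": [33, -36, 0]},
  {"translation": [33, -36, 0]},
  {"translation": [20, -36, 0]},
  {"translation": [0, 0, 0]},
  {"translation": [0, 0, 0]},
])

```text
validation failed for argument at $.mo...
```

Run:
```python
from h import *
snap('wrist','pics/w1.png'); s=bot.observe(); print(s['eef_pos'],s['orientation'],s['grip_width'],s['joint_positions'])
im=cv2.imread('pics/w1.png'); cv2.imwrite('pics/w1b.png',cv2.resize(im,(800,600),interpolation=cv2.INTER_CUBIC))
```

```text
[ 0.19286728 -0.5942758   0.20508084] [-3.51048358e-04  9.87713516e-01  1.56275015e-01 -7.71009055e-05] 0.09403150733624734 [ 1.2155009   0.41774581 -0.01032502  1.61390478  0.00468173  1.110685
 -0.05297814]
```

View pics/w1b.png

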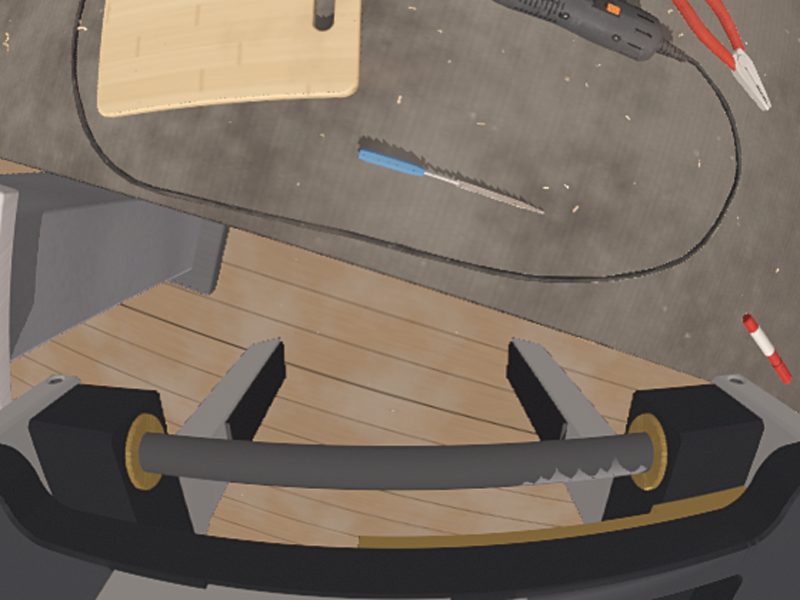

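Both moves were refused, so the picture is unchanged: a blue-handled file at (450,180) and no screwdrivers. Each row probably needs both fields, so I'll retry that way.

Call:
move_arm([
  {"translation": [0, 0, -20], "roll": 0.107},
  {"translation": [0, 0, -20], "roll": 0.107},
  {"translation": [33, -36, 0], "roll": 0},
  {"translation": [33, -36, 0], "roll": 0},
  {"translation": [33, -36, 0], "roll": 0},
  {"translation": [33, -36, 0], "roll": 0},
  {"translation": [33, -36, 0], "roll": 0},
  {"translation": [33, -36, 0], "roll": 0},
], fingers=60)

```text
time: 1.0
eef_pos: [0.3692, -0.358, 0.2455]
orientation: [0.0, 0.999, 0.05, 0.0]
force: [0.3, -0.8, -0.5]
grip_width: 0.0566
grip_force: 0.0
```

Call:
move_arm([
  {"translation": [26, -42, 0], "roll": 0},
  {"translation": [26, -42, 0], "roll": 0},
  {"translation": [26, -42, 0], "roll": 0},
  {"translation": [26, -42, 0], "roll": 0},
  {"translation": [26, -42, 0], "roll": 0},
  {"translation": [26, -42, 0], "roll": 0},
  {"translation": [0, 0, 0], "roll": 0},
  {"translation": [0, 0, 0], "roll": 0},
])

```text
time: 1.8
eef_pos: [0.4986, -0.0927, 0.2452]
orientation: [-0.0, 0.999, 0.051, -0.0]
force: [0.6, -1.1, -0.2]
grip_width: 0.0562
grip_force: 0.0
```

Run:
```python
from h import *
snap('wrist','pics/w2.png'); s=bot.observe(); print(s['eef_pos'],s['orientation'],s['grip_width'],s['joint_positions'])
im=cv2.imread('pics/w2.png'); cv2.imwrite('pics/w2b.png',cv2.resize(im,(800,600),interpolation=cv2.INTER_CUBIC))
```

```text
[ 0.4982662  -0.09394101  0.24525823] [ 4.59607347e-05  9.98755925e-01  4.98649901e-02 -2.88518068e-04] 0.05674548077500738 [ 0.44074476  0.18383358 -0.35559944  1.84482038  0.07075999  1.12573937
 -1.4109091 ]
```

View pics/w2b.png

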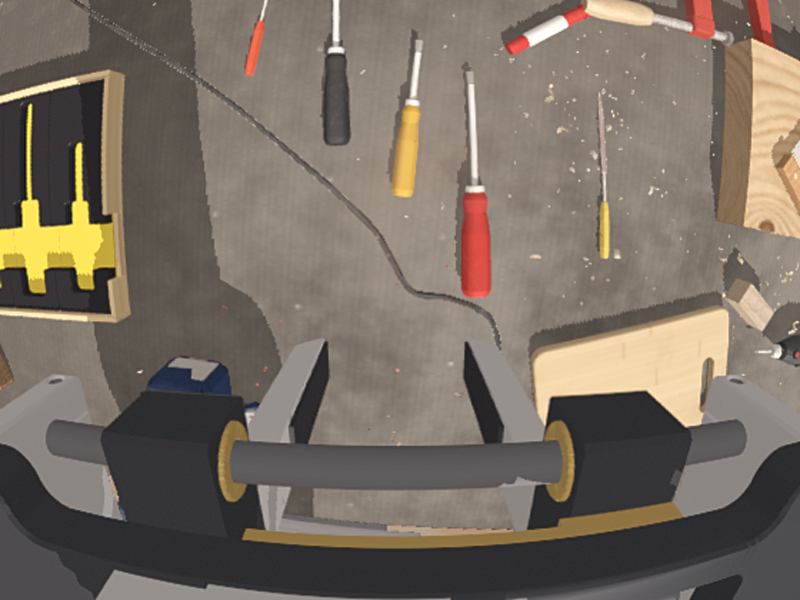

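The wrist view shows, at 800-px scale, red with its butt at (476,296), collar at (474,190) and tip at (469,70). Black has its butt at (337,143) and collar at (336,52), and amber its butt at (403,195) and tip at (417,42). The tray is at the left, with the short and long cut-outs visible.

Run:
```python
from h import *
f='pics/w2.png'; np.set_printoptions(precision=4,suppress=True)
P=lambda u,v,z: ray(f,(u+.5)*.7-.5,(v+.5)*.7-.5,z)
c=np.load(f+'.npz'); print('cam',-c['R'].T@c['t'],c['R'])
for n,b,t,h,ht,hh in [('red',(476,296),(469,70),.013,.01,.047),('redH',(476,296),(474,190),.013,.013,.047),('black',(337,143),(336.5,52),.011,.011,.0425),('black2',(337,143),(336,1),.011,.009,.0425),('amber',(403,195),(417,42),.010,.009,.041)]:
    B=P(*b,h);T=P(*t,ht); d=(B-T)[:2]; l=np.hypot(*d); d/=l; print(n,'len',l,'mid',B[:2]-d*hh,'axis',np.arctan2(-d[1],-d[0]))
print('tray corner',P(122,70,.03),P(128,320,.03),P(125,247,.011))
print('short bl',P(79,143,.011),'long bl',P(29,104,.011),'pocket ends',P(79,198,.011),P(88,292,.011),P(29,200,.011),P(38,293,.011))
```

```text
cam [ 0.5716 -0.0858  0.4245] [[ 0.1024 -0.9947  0.0003]
 [-0.9633 -0.0991  0.2494]
 [-0.2481 -0.0258 -0.9684]]
red len 0.20685076149043446 mid [ 0.5229 -0.1633] axis 0.14551602887643827
redH len 0.09698322230261457 mid [ 0.5229 -0.1631] axis 0.15102574454722456
black len 0.08450182046872694 mid [ 0.6436 -0.0261] axis 0.112454931083292
black2 len 0.1366290645755879 mid [ 0.6436 -0.0257] axis 0.12027229574261492
amber len 0.14142440717612462 mid [ 0.6015 -0.093 ] axis 0.014069008525201725
tray corner [0.6674 0.1856 0.03  ] [0.4213 0.1685 0.03  ] [0.4915 0.1811 0.011 ]
short bl [0.5981 0.247  0.011 ] long bl [0.6465 0.3318 0.011 ] pocket ends [0.5401 0.2437 0.011 ] [0.4393 0.2338 0.011 ] [0.5373 0.323  0.011 ] [0.4304 0.3141 0.011 ]
```

Call:
move_arm([
  {"translation": [0, 0, 20], "roll": -0.048},
  {"translation": [7, 36, 10], "roll": 0},
  {"translation": [7, 36, 20], "roll": 0},
  {"translation": [0, 0, 35], "roll": 0},
  {"translation": [0, 0, 35], "roll": 0},
  {"translation": [0, 0, 40], "roll": 0},
  {"translation": [0, 0, 40], "roll": 0},
  {"translation": [0, 0, 0], "roll": 0},
])

```text
time: 2.65
eef_pos: [0.5194, -0.1634, 0.0414]
orientation: [-0.001, 0.997, 0.073, -0.004]
force: [0.2, -0.2, -0.0]
grip_width: 0.0562
grip_force: 0.0
```

Call:
move_arm([
  {"translation": [2, 0, 17], "roll": 0},
  {"translation": [1, 0, 17], "roll": 0},
  {"translation": [0, 0, 4], "roll": 0},
  {"translation": [0, 0, 0], "roll": 0},
  {"translation": [0, 0, 0], "roll": 0},
  {"translation": [0, 0, 0], "roll": 0},
  {"translation": [0, 0, 0], "roll": 0},
  {"translation": [0, 0, 0], "roll": 0},
])

```text
time: 3.45
eef_pos: [0.5261, -0.1623, 0.0078]
orientation: [0.0, 0.997, 0.074, 0.0]
force: [0.9, 0.1, -0.1]
grip_width: 0.0562
grip_force: 0.0
```

Call:
move_arm([
  {"translation": [0, 0, 0], "roll": 0},
  {"translation": [0, 0, 0], "roll": 0},
  {"translation": [0, 0, 0], "roll": 0},
  {"translation": [0, 0, 0], "roll": 0},
  {"translation": [0, 0, 0], "roll": 0},
  {"translation": [0, 0, 0], "roll": 0},
  {"translation": [0, 0, 0], "roll": 0},
  {"translation": [0, 0, 0], "roll": 0},
], fingers=10, newtons=40)

```text
time: 4.25
eef_pos: [0.5259, -0.1622, 0.0074]
orientation: [-0.0, 0.997, 0.074, -0.0]
force: [0.3, -0.3, 0.0]
grip_width: 0.0246
grip_force: 40.0
```

Call:
move_arm([
  {"translation": [0, 0, -20], "roll": 0},
  {"translation": [0, 0, -40], "roll": 0},
  {"translation": [0, 0, -45], "roll": 0},
  {"translation": [0, 0, -45], "roll": 0},
  {"translation": [0, 0, -45], "roll": 0},
  {"translation": [0, -20, -45], "roll": 0},
  {"translation": [-2, -40, 0], "roll": 0},
  {"translation": [-2, -40, 0], "roll": 0},
])

```text
time: 5.05
eef_pos: [0.5073, -0.0631, 0.2486]
orientation: [0.0, 0.997, 0.073, 0.001]
force: [0.4, 0.7, -2.2]
grip_width: 0.0246
grip_force: 40.0
```

Call:
move_arm([
  {"translation": [-2, -40, 0], "roll": 0.03},
  {"translation": [-2, -40, 0], "roll": 0.035},
  {"translation": [-2, -40, 0], "roll": 0},
  {"translation": [-2, -45, 0], "roll": 0},
  {"translation": [-2, -45, 0], "roll": 0},
  {"translation": [0, -45, 0], "roll": 0},
  {"translation": [0, -15, 0], "roll": 0},
  {"translation": [0, 0, 0], "roll": 0},
])

```text
time: 5.85
eef_pos: [0.4701, 0.2062, 0.2473]
orientation: [-0.0, 0.999, 0.043, -0.0]
force: [0.1, -0.2, -1.6]
grip_width: 0.0247
grip_force: 40.0
```

Run:
```python
from h import *
snap('wrist','pics/w3.png'); s=bot.observe(); print(s['eef_pos'],s['orientation'],s['grip_width'],s['joint_positions'])
im=cv2.imread('pics/w3.png'); cv2.imwrite('pics/w3b.png',cv2.resize(im,(800,600),interpolation=cv2.INTER_CUBIC))
```

```text
[0.4706431  0.20424848 0.24722288] [-6.79008909e-06  9.99105143e-01  4.22945297e-02 -2.92344392e-04] 0.025294587779022458 [ 0.0322834   0.21629117 -0.57519556  1.82305001  0.12853283  1.13988427
 -2.07237845]
```

View pics/w3b.png

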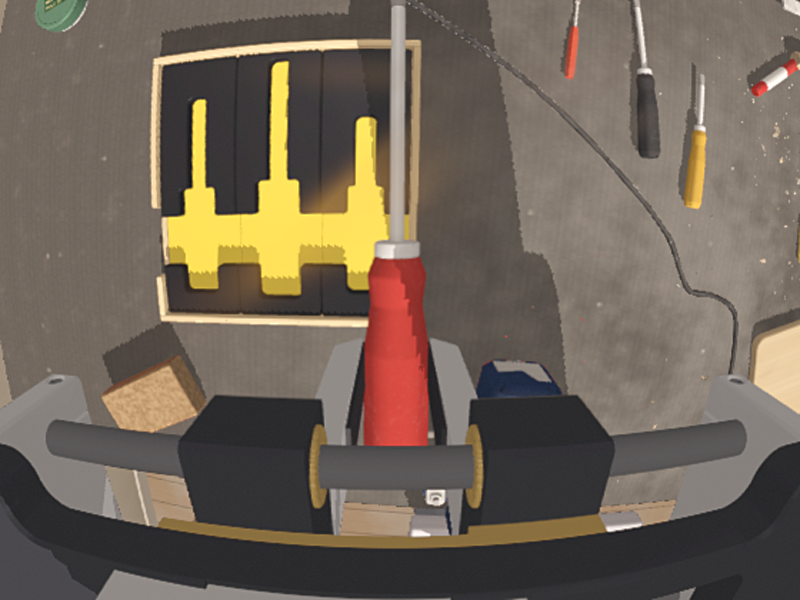

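The wrist view over the tray shows the long cut-out with blade end (280,62), shoulder (279,181) and butt end (281,293). The middle one reads (200,99), (200,188), (203,289) and the short one (366,118), (363,186), (357,289). The red driver is held straight, with its collar at (398,245).

```bash
cat > seat.py <<'E'
from h import *
f='pics/w3.png'; np.set_printoptions(precision=4,suppress=True)
P=lambda u,v,z: ray(f,(u+.5)*.7-.5,(v+.5)*.7-.5,z)
for z in (.011,.025):
  for n,a,b,c,L,h in [('long',(280,62),(279,181),(281,293),.163,.053),('mid',(200,99),(200,188),(203,289),.133,.048),('short',(366,118),(363,186),(357,289),.109,.047)]:
    A,B,C=[P(*p,z)[:2] for p in (a,b,c)]; d=A-C; l=np.hypot(*d); d/=l
    print(z,n,'len',l,L+h,'pocket',np.hypot(*(B-C)),2*h,'yaw',np.arctan2(d[1],d[0]),'seat',A-d*L,(B+C)/2,C+d*h)
E
python3 seat.py
python3 - <<'E'
from seat import P
import numpy as np
z=.2472+.0056
a=P(398,243,z); b=P(398.5,30,z+.0); print(a,b,np.arctan2(b[1]-a[1],b[0]-a[0]))
E
```

```text
0.011 long len 0.21550797858560003 0.216 pocket 0.10430375428077195 0.106 yaw 0.07262858340469973 seat [0.4852 0.3144] [0.4848 0.314 ] [0.4857 0.3144]
0.011 mid len 0.18332782242183257 0.181 pocket 0.09784223833819601 0.096 yaw 0.06155374433703754 seat [0.4803 0.3939] [0.4789 0.3931] [0.4779 0.3937]
0.011 short len 0.15555776759143725 0.156 pocket 0.09426142476588628 0.094 yaw 0.026612641762363238 seat [0.4893 0.2403] [0.4899 0.2398] [0.4898 0.2403]
0.025 long len 0.20824766180437917 0.216 pocket 0.10078983195400182 0.106 yaw 0.07262858340469998 seat [0.4817 0.3106] [0.4868 0.3105] [0.4894 0.3111]
0.025 mid len 0.1771516331487973 0.181 pocket 0.09454600007555149 0.096 yaw 0.061553744337037204 seat [0.4779 0.3875] [0.4811 0.387 ] [0.4817 0.3877]
0.025 short len 0.15031713252119197 0.156 pocket 0.0910858216696988 0.094 yaw 0.02661264176236325 seat [0.4875 0.2392] [0.4917 0.2389] [0.4932 0.2394]
0.011 long len 0.21550797858560003 0.216 pocket 0.10430375428077195 0.106 yaw 0.07262858340469973 seat [0.4852 0.3144] [0.4848 0.314 ] [0.4857 0.3144]
0.011 mid len 0.18332782242183257 0.181 pocket 0.09784223833819601 0.096 yaw 0.06155374433703754 seat [0.4803 0.3939] [0.4789 0.3931] [0.4779 0.3937]
0.011 short len 0.15555776759143725 0.156 pocket 0.09426142476588628 0.094 yaw 0.026612641762363238 seat [0.4893 0.2403] [0.4899 0.2398] [0.4898 0.2403]
0.025 long len 0.20824766180437917 0.216 pocket 0.10078983195400182 0.106 yaw 0.07262858340469998 seat [0.4817 0.3106] [0.4868 0.3105] [0.4894 0.3111]
0.025 mid len 0.1771516331487973 0.181 pocket 0.09454600007555149 0.096 yaw 0.061553744337037204 seat [0.4779 0.3875] [0.4811 0.387 ] [0.4817 0.3877]
0.025 short len 0.15031713252119197 0.156 pocket 0.0910858216696988 0.094 yaw 0.02661264176236325 seat [0.4875 0.2392] [0.4917 0.2389] [0.4932 0.2394]
[0.5204 0.2091 0.2528] [0.602  0.2161 0.2528] 0.08529718856933972
```

Call:
move_arm([
  {"translation": [8, -36, 0], "roll": 0.01},
  {"translation": [8, -36, 0], "roll": 0},
  {"translation": [6, -35, 20], "roll": 0},
  {"translation": [0, 0, 40], "roll": 0},
  {"translation": [0, 0, 45], "roll": 0},
  {"translation": [0, 0, 45], "roll": 0},
  {"translation": [0, 0, 20], "roll": 0},
  {"translation": [0, 0, 0], "roll": 0},
])

```text
time: 6.7
eef_pos: [0.484, 0.3095, 0.0747]
orientation: [0.001, 0.999, 0.036, -0.002]
force: [0.1, -0.2, -1.5]
grip_width: 0.0248
grip_force: 40.0
```

Call:
move_arm([
  {"translation": [0, 0, 0], "roll": 0},
  {"translation": [0, 0, 0], "roll": 0},
  {"translation": [0, 0, 0], "roll": 0},
  {"translation": [0, 0, 0], "roll": 0},
  {"translation": [0, 0, 0], "roll": 0},
  {"translation": [0, 0, 0], "roll": 0},
  {"translation": [0, 0, 0], "roll": 0},
  {"translation": [0, 0, 0], "roll": 0},
])

```text
time: 7.5
eef_pos: [0.4848, 0.3121, 0.0775]
orientation: [-0.0, 0.999, 0.036, -0.0]
force: [-0.5, 0.4, -1.1]
grip_width: 0.0252
grip_force: 40.0
```

Run:
```python
from h import *
snap('wrist','pics/w4.png'); s=bot.observe(); print(s['eef_pos'],s['orientation'],s['grip_width'],s['force'])
im=cv2.imread('pics/w4.png'); cv2.imwrite('pics/w4b.png',cv2.resize(im,(800,600),interpolation=cv2.INTER_CUBIC))
```

```text
[0.48475568 0.31212321 0.07744814] [-3.49121993e-05  9.99335334e-01  3.64538847e-02 -6.41930238e-05] 0.02482152264504787 [-0.25711394 -0.09339591 -1.29286867]
```

View pics/w4b.png

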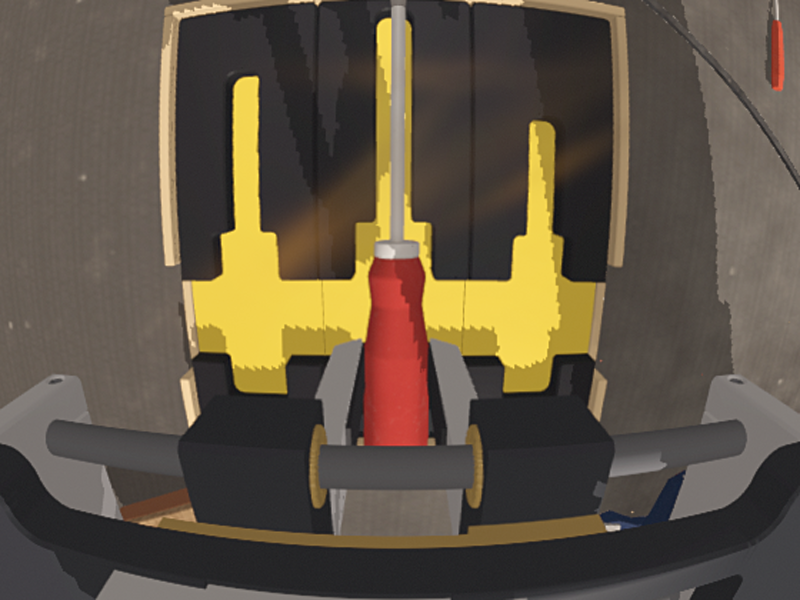

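The long channel (377–411 px) sits right under the held blade at 398, and the cut-out walls are black. I'll refine the seats from this close view.

Run:
```python
from h import *
f='pics/w4.png'; np.set_printoptions(precision=4,suppress=True)
P=lambda u,v,z=.011: ray(f,(u+.5)*.7-.5,(v+.5)*.7-.5,z)[:2]
y=.075; d=np.array([np.cos(y),np.sin(y)])
print('long', P(394,17)-d*.163, P(395,222)-d*.053,'yaw',P(394,17)-P(395,222))
print('mid', P(246.5,76)-d*.133, P(249,232)-d*.048, P(260,393)+d*.048)
print('short', P(541.5,121)-d*.109, P(538,235)-d*.047, P(526,391)+d*.047)
for a,b in [((246.5,76),(260,393)),((541.5,121),(526,391)),((394,17),(395,222))]:
    q=P(*a)-P(*b); print(np.arctan2(q[1],q[0]))
z=.0775+.0056
print('collar',P(398,243,z),'blade',P(398,30,z))
```

```text
long [0.4861 0.3122] [0.4838 0.3117] yaw [0.112  0.0088]
mid [0.4804 0.3919] [0.4788 0.3916] [0.4782 0.3931]
short [0.4904 0.2331] [0.4897 0.2336] [0.4905 0.2335]
0.06717410403130013
0.07251889230489121
0.07828203653645847
collar [0.5351 0.3143] blade [0.6167 0.3204]
```

Call:
move_arm([
  {"translation": [-1, 0, 15], "roll": 0},
  {"translation": [0, 0, 15], "roll": 0},
  {"translation": [0, 0, 12], "roll": 0},
  {"translation": [0, 0, 8], "roll": 0},
  {"translation": [0, 0, 5], "roll": 0},
  {"translation": [0, 0, 3], "roll": 0},
  {"translation": [0, 0, 0], "roll": 0},
  {"translation": [0, 0, 0], "roll": 0},
])

```text
time: 8.35
eef_pos: [0.484, 0.3122, 0.0198]
orientation: [-0.0, 0.999, 0.036, 0.0]
force: [-0.1, -0.6, -1.7]
grip_width: 0.0247
grip_force: 40.0
```

Call:
move_arm([
  {"translation": [0, 0, 1], "roll": 0},
  {"translation": [0, 0, 0], "roll": 0},
  {"translation": [0, 0, 0], "roll": 0},
  {"translation": [0, 0, 0], "roll": 0},
  {"translation": [0, 0, 0], "roll": 0},
  {"translation": [0, 0, 0], "roll": 0},
  {"translation": [0, 0, -10], "roll": 0},
  {"translation": [0, 0, -30], "roll": 0},
], fingers=52)

```text
time: 9.15
eef_pos: [0.4826, 0.3113, 0.0575]
orientation: [0.001, 0.999, 0.036, -0.002]
force: [-0.4, 0.9, 0.8]
grip_width: 0.0485
grip_force: 0.0
```

Call:
move_arm([
  {"translation": [0, 0, -45], "roll": 0},
  {"translation": [0, 0, -45], "roll": 0},
  {"translation": [5, 10, -45], "roll": 0},
  {"translation": [15, 39, -30], "roll": 0},
  {"translation": [15, 39, 0], "roll": 0},
  {"translation": [15, 39, 0], "roll": 0},
  {"translation": [15, 39, 0], "roll": 0},
  {"translation": [15, 39, 0], "roll": 0},
])

```text
time: 9.95
eef_pos: [0.5784, 0.1128, 0.2236]
orientation: [-0.0, 0.999, 0.037, 0.0]
force: [0.3, 0.4, 0.2]
grip_width: 0.0493
grip_force: 0.0
```

Call:
move_arm([
  {"translation": [15, 39, 0], "roll": 0},
  {"translation": [15, 39, 0], "roll": 0},
  {"translation": [15, 39, 0], "roll": 0},
  {"translation": [9, 27, 0], "roll": 0},
  {"translation": [0, 0, 40], "roll": -0.043},
  {"translation": [0, 0, 40], "roll": 0},
  {"translation": [0, 0, 30], "roll": 0},
  {"translation": [0, 0, 0], "roll": 0},
])

```text
time: 10.75
eef_pos: [0.6401, -0.0253, 0.1095]
orientation: [-0.0, 0.998, 0.058, -0.003]
force: [0.1, -0.5, 0.6]
grip_width: 0.0488
grip_force: 0.0
```

Run:
```python
from h import *
s=bot.observe(); print(s['time'],s['eef_pos'],s['orientation'],s['grip_width'])
snap('scene','pics/s5.png'); im=cv2.imread('pics/s5.png')
cv2.imwrite('pics/s5b.png',cv2.resize(im[115:200,230:345],None,fx=6.5,fy=6.5,interpolation=cv2.INTER_CUBIC))
```

```text
10.75 [ 0.64010914 -0.02530173  0.10951766] [-4.79740025e-04  9.98314233e-01  5.79680914e-02 -2.85715113e-03] 0.04881209565176445
```

View pics/s5b.png

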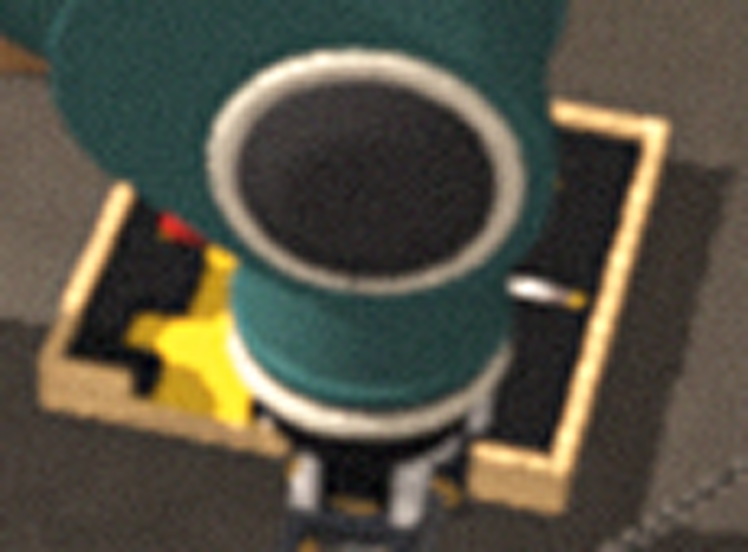

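Arm hides most of the tray, but the red tip at (575,300) and butt at (185,230) sit in the long cut-out. Continuing with black.

Call:
move_arm([
  {"translation": [0, 0, 30], "roll": 0},
  {"translation": [0, 0, 30], "roll": 0},
  {"translation": [0, 0, 25], "roll": 0},
  {"translation": [0, 0, 13], "roll": 0},
  {"translation": [0, 0, 8], "roll": 0},
  {"translation": [0, 0, 0], "roll": 0},
  {"translation": [0, 0, 0], "roll": 0},
  {"translation": [0, 0, 0], "roll": 0},
])

```text
time: 11.6
eef_pos: [0.6431, -0.0253, 0.0079]
orientation: [0.0, 0.998, 0.058, 0.001]
force: [0.5, 0.4, 0.0]
grip_width: 0.0488
grip_force: 0.0
```

Call:
move_arm([
  {"translation": [0, 0, 0], "roll": 0},
  {"translation": [0, 0, 0], "roll": 0},
  {"translation": [0, 0, 0], "roll": 0},
  {"translation": [0, 0, 0], "roll": 0},
  {"translation": [0, 0, 0], "roll": 0},
  {"translation": [0, 0, 0], "roll": 0},
  {"translation": [0, 0, 0], "roll": 0},
  {"translation": [0, 0, 0], "roll": 0},
], fingers=8)

```text
time: 12.4
eef_pos: [0.6424, -0.0252, 0.0067]
orientation: [-0.0, 0.998, 0.058, 0.0]
force: [-0.5, 0.2, 1.9]
grip_width: 0.0207
grip_force: 40.0
```

Call:
move_arm([
  {"translation": [0, 0, -20], "roll": 0},
  {"translation": [0, 0, -40], "roll": 0},
  {"translation": [0, 0, -45], "roll": 0},
  {"translation": [0, 0, -45], "roll": 0},
  {"translation": [0, -10, -45], "roll": 0},
  {"translation": [-10, -36, -20], "roll": 0},
  {"translation": [-10, -40, 0], "roll": 0},
  {"translation": [-10, -40, 0], "roll": 0},
])

```text
time: 13.2
eef_pos: [0.5974, 0.0975, 0.2222]
orientation: [0.0, 0.998, 0.058, 0.001]
force: [0.4, -0.0, -1.6]
grip_width: 0.021
grip_force: 40.0
```

Call:
move_arm([
  {"translation": [-10, -40, 0], "roll": 0},
  {"translation": [-10, -40, 0], "roll": 0},
  {"translation": [-10, -40, 0], "roll": 0},
  {"translation": [-10, -40, 0], "roll": 0},
  {"translation": [-10, -40, 0], "roll": 0},
  {"translation": [-10, -40, 0], "roll": 0},
  {"translation": [-12, -40, 0], "roll": 0},
  {"translation": [-12, -25, 0], "roll": 0},
])

```text
time: 14.0
eef_pos: [0.4775, 0.3924, 0.2214]
orientation: [-0.0, 0.998, 0.059, -0.0]
force: [0.7, 0.2, -1.2]
grip_width: 0.0212
grip_force: 40.0
```

Call:
move_arm([
  {"translation": [0, 0, 20], "roll": 0.042},
  {"translation": [0, 0, 35], "roll": 0},
  {"translation": [0, 0, 35], "roll": 0},
  {"translation": [0, 0, 30], "roll": 0},
  {"translation": [0, 0, 20], "roll": 0},
  {"translation": [0, 0, 0], "roll": 0},
  {"translation": [0, 0, 0], "roll": 0},
  {"translation": [0, 0, 0], "roll": 0},
])

```text
time: 14.8
eef_pos: [0.4798, 0.3902, 0.083]
orientation: [-0.001, 0.999, 0.037, 0.001]
force: [-0.6, -0.2, -0.9]
grip_width: 0.0211
grip_force: 40.0
```

Run:
```python
from h import *
snap('wrist','pics/w6.png'); s=bot.observe(); print(s['eef_pos'],s['orientation'],s['grip_width'],s['force'])
im=cv2.imread('pics/w6.png'); cv2.imwrite('pics/w6b.png',cv2.resize(im,(800,600),interpolation=cv2.INTER_CUBIC))
```

```text
[0.47987812 0.39010758 0.0830308 ] [-5.35303649e-04  9.99321262e-01  3.68258097e-02  7.67327677e-04] 0.02118536735715335 [-0.20093991 -0.41333881 -1.3114023 ]
```

View pics/w6b.png

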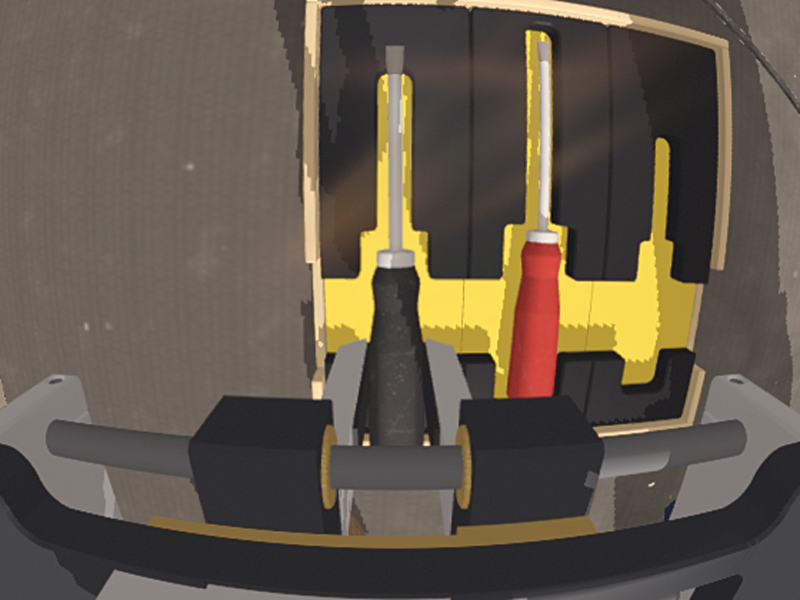

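Red lies seated in the long cut-out. Black's blade at 396 lines up with its channel (377–413), with the collar top at (396,252).

Run:
```python
from h import *
f='pics/w6.png'; np.set_printoptions(precision=4,suppress=True)
P=lambda u,v,z=.011: ray(f,(u+.5)*.7-.5,(v+.5)*.7-.5,z)[:2]
y=.074; d=np.array([np.cos(y),np.sin(y)])
print('mid', P(394.5,73)-d*.133, P(394,232)-d*.048)
z=.083+.0043
print('black mid',P(396,252,z)-d*.0425,P(395.5,46,z)-d*.127)
t=P(543,42,.02);c=P(542,232,.024); print('red mid', t-d*.157,c-d*.047)
```

```text
mid [0.4802 0.3904] [0.478  0.3905]
black mid [0.484  0.3898] [0.4789 0.3897]
red mid [0.4822 0.3105] [0.4874 0.3123]
```

Call:
move_arm([
  {"translation": [-1, 0, 15], "roll": 0},
  {"translation": [0, 0, 15], "roll": 0},
  {"translation": [0, 0, 15], "roll": 0},
  {"translation": [0, 0, 10], "roll": 0},
  {"translation": [0, 0, 5], "roll": 0},
  {"translation": [0, 0, 3], "roll": 0},
  {"translation": [0, 0, 0], "roll": 0},
  {"translation": [0, 0, 0], "roll": 0},
])

```text
time: 15.65
eef_pos: [0.4785, 0.3898, 0.019]
orientation: [-0.0, 0.999, 0.037, 0.0]
force: [0.1, 0.5, -1.2]
grip_width: 0.0209
grip_force: 40.0
```

Call:
move_arm([
  {"translation": [0, 0, 1], "roll": 0},
  {"translation": [0, 0, 0], "roll": 0},
  {"translation": [0, 0, 0], "roll": 0},
  {"translation": [0, 0, 0], "roll": 0},
  {"translation": [0, 0, 0], "roll": 0},
  {"translation": [0, 0, 0], "roll": 0},
  {"translation": [0, 0, -10], "roll": 0},
  {"translation": [0, 0, -30], "roll": 0},
], fingers=50)

```text
time: 16.45
eef_pos: [0.4772, 0.3886, 0.0565]
orientation: [0.001, 0.999, 0.037, -0.002]
force: [-0.2, -0.5, 0.5]
grip_width: 0.047
grip_force: 0.0
```

Call:
move_arm([
  {"translation": [0, 0, -45], "roll": 0},
  {"translation": [0, 0, -45], "roll": 0},
  {"translation": [5, 10, -45], "roll": 0},
  {"translation": [8, 40, -30], "roll": 0},
  {"translation": [8, 40, 0], "roll": 0},
  {"translation": [8, 40, 0], "roll": 0},
  {"translation": [8, 40, 0], "roll": 0},
  {"translation": [8, 40, 0], "roll": 0},
])

```text
time: 17.25
eef_pos: [0.5387, 0.1824, 0.2232]
orientation: [-0.0, 0.999, 0.037, 0.0]
force: [0.6, 1.0, -0.7]
grip_width: 0.0469
grip_force: 0.0
```

Call:
move_arm([
  {"translation": [8, 40, 0], "roll": 0},
  {"translation": [8, 40, 0], "roll": 0},
  {"translation": [8, 40, 0], "roll": 0},
  {"translation": [8, 40, 0], "roll": 0},
  {"translation": [8, 40, 0], "roll": 0},
  {"translation": [0, 40, 0], "roll": 0},
  {"translation": [0, 40, 0], "roll": 0.06},
  {"translation": [0, 0, 40], "roll": 0},
])

```text
time: 18.05
eef_pos: [0.6015, -0.0988, 0.1863]
orientation: [0.002, 1.0, 0.002, 0.004]
force: [0.9, -0.1, -1.4]
grip_width: 0.0472
grip_force: 0.0
```

Call:
move_arm([
  {"translation": [0, 0, 40], "roll": 0},
  {"translation": [0, 0, 30], "roll": 0},
  {"translation": [0, 0, 0], "roll": 0},
  {"translation": [0, 0, 0], "roll": 0},
  {"translation": [0, 0, 0], "roll": 0},
  {"translation": [0, 0, 0], "roll": 0},
  {"translation": [0, 0, 0], "roll": 0},
  {"translation": [0, 0, 0], "roll": 0},
])

```text
time: 18.85
eef_pos: [0.5993, -0.0924, 0.1129]
orientation: [0.0, 1.0, 0.007, 0.0]
force: [-0.9, 0.3, -1.2]
grip_width: 0.0469
grip_force: 0.0
```

Call:
move_arm([
  {"translation": [1, 0, 30], "roll": 0},
  {"translation": [0, 0, 30], "roll": 0},
  {"translation": [0, 0, 25], "roll": 0},
  {"translation": [0, 0, 14], "roll": 0},
  {"translation": [0, 0, 8], "roll": 0},
  {"translation": [0, 0, 0], "roll": 0},
  {"translation": [0, 0, 0], "roll": 0},
  {"translation": [0, 0, 0], "roll": 0},
])

```text
time: 19.65
eef_pos: [0.6007, -0.0924, 0.0063]
orientation: [0.0, 1.0, 0.007, 0.001]
force: [0.9, 0.3, 0.4]
grip_width: 0.047
grip_force: 0.0
```

Call:
move_arm([
  {"translation": [0, 0, 0], "roll": 0},
  {"translation": [0, 0, 0], "roll": 0},
  {"translation": [0, 0, 0], "roll": 0},
  {"translation": [0, 0, 0], "roll": 0},
  {"translation": [0, 0, 0], "roll": 0},
  {"translation": [0, 0, 0], "roll": 0},
  {"translation": [0, 0, 0], "roll": 0},
  {"translation": [0, 0, 0], "roll": 0},
], fingers=5)

```text
time: 20.45
eef_pos: [0.6001, -0.0923, 0.0053]
orientation: [-0.0, 1.0, 0.007, 0.0]
force: [-1.7, -0.0, 5.6]
grip_width: 0.0195
grip_force: 40.0
```

Call:
move_arm([
  {"translation": [0, 0, -20], "roll": 0},
  {"translation": [0, 0, -40], "roll": 0},
  {"translation": [0, 0, -45], "roll": 0},
  {"translation": [0, 0, -45], "roll": 0},
  {"translation": [0, -10, -45], "roll": 0},
  {"translation": [0, -40, -20], "roll": 0},
  {"translation": [-5, -40, 0], "roll": 0},
  {"translation": [-10, -40, 0], "roll": 0},
])

```text
time: 21.25
eef_pos: [0.5833, 0.0388, 0.2207]
orientation: [-0.0, 1.0, 0.007, 0.001]
force: [-0.0, 0.5, -1.8]
grip_width: 0.0192
grip_force: 40.0
```

Call:
move_arm([
  {"translation": [-15, -40, 0], "roll": 0},
  {"translation": [-15, -40, 0], "roll": 0},
  {"translation": [-20, -40, 0], "roll": 0},
  {"translation": [-20, -40, 0], "roll": 0},
  {"translation": [-20, -39, 0], "roll": 0},
  {"translation": [0, 0, 0], "roll": -0.06},
  {"translation": [0, 0, 35], "roll": 0},
  {"translation": [0, 0, 35], "roll": 0},
])

```text
time: 22.05
eef_pos: [0.4907, 0.2355, 0.1497]
orientation: [-0.0, 0.999, 0.037, 0.001]
force: [1.0, 0.7, -2.7]
grip_width: 0.019
grip_force: 40.0
```

Run:
```python
from h import *
f='pics/scene0.png'
for u,v,z in [(166,137,.15),(205,143,.1),(217,180,.1),(215,163,.15),(160,140,.1),(195,200,.0)]: print(u,v,z,ray(f,u,v,z).round(3))
```

```text
166 137 0.15 [0.229 0.134 0.15 ]
205 143 0.1 [0.317 0.197 0.1  ]
217 180 0.1 [0.412 0.07  0.1  ]
215 163 0.15 [0.404 0.085 0.15 ]
160 140 0.1 [0.183 0.163 0.1  ]
195 200 0.0 [0.337 0.056 0.   ]
```

Call:
move_arm([
  {"translation": [0, 0, 35], "roll": 0},
  {"translation": [0, 0, 20], "roll": 0},
  {"translation": [0, 0, 10], "roll": 0},
  {"translation": [0, 0, 0], "roll": 0},
  {"translation": [0, 0, 0], "roll": 0},
  {"translation": [0, 0, 0], "roll": 0},
  {"translation": [0, 0, 0], "roll": 0},
  {"translation": [0, 0, 0], "roll": 0},
])

```text
time: 22.85
eef_pos: [0.4908, 0.2353, 0.0858]
orientation: [-0.0, 0.999, 0.037, 0.0]
force: [-0.5, -0.1, -1.8]
grip_width: 0.0193
grip_force: 40.0
```

Run:
```python
from h import *
snap('wrist','pics/w7.png'); s=bot.observe(); print(s['eef_pos'],s['orientation'],s['grip_width'],s['force'])
im=cv2.imread('pics/w7.png'); cv2.imwrite('pics/w7b.png',cv2.resize(im,(800,600),interpolation=cv2.INTER_CUBIC))
```

```text
[0.49074797 0.23522839 0.085669  ] [-8.72176634e-05  9.99321918e-01  3.68184335e-02  3.14917872e-04] 0.019771623030251744 [ 0.28157739 -0.25592692 -0.61625743]
```

View pics/w7b.png

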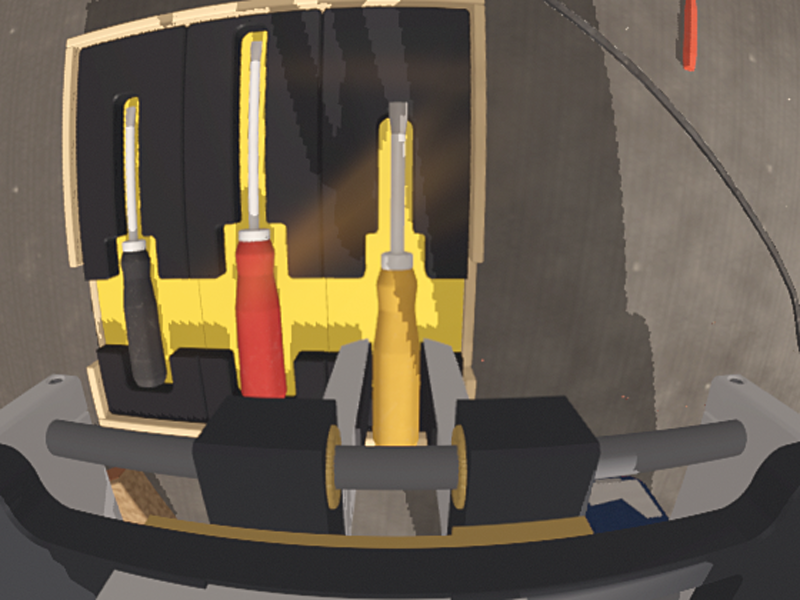

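Black and red both lie seated. Amber lines up over the short channel (379–414), with its tip at (399,103) and the channel end at (396,118).

Run:
```python
from h import *
f='pics/w7.png'; np.set_printoptions(precision=4,suppress=True)
P=lambda u,v,z=.011: ray(f,(u+.5)*.7-.5,(v+.5)*.7-.5,z)[:2]
y=.074; d=np.array([np.cos(y),np.sin(y)])
print('short seat', P(396,118)-d*.109, P(396,234)-d*.047)
z=.0857+.0047
a=P(397.5,253,z);b=P(399,103,z);q=b-a
print('amber mid',a-d*.041,b-d*.103,np.arctan2(q[1],q[0]))
print('black mid',P(131,98,.019)-d*.127,P(134,240,.022)-d*.0425)
print('red mid',P(258,36,.02)-d*.157,P(256,231,.024)-d*.047)
```

```text
short seat [0.4904 0.2345] [0.4886 0.2344]
amber mid [0.4962 0.2344] [0.4912 0.2335] 0.06489831217291495
black mid [0.4838 0.3896] [0.4835 0.3885]
red mid [0.4857 0.3092] [0.4872 0.3095]
```

Call:
move_arm([
  {"translation": [-2, 0, 15], "roll": 0},
  {"translation": [0, 0, 15], "roll": 0},
  {"translation": [0, 0, 15], "roll": 0},
  {"translation": [0, 0, 12], "roll": 0},
  {"translation": [0, 0, 7], "roll": 0},
  {"translation": [0, 0, 3], "roll": 0},
  {"translation": [0, 0, 0], "roll": 0},
  {"translation": [0, 0, 0], "roll": 0},
])

```text
time: 23.7
eef_pos: [0.4888, 0.2353, 0.0186]
orientation: [-0.0, 0.999, 0.037, 0.0]
force: [-0.1, -0.5, -0.9]
grip_width: 0.0194
grip_force: 40.0
```

Call:
move_arm([
  {"translation": [0, 0, 2], "roll": 0},
  {"translation": [0, 0, 0], "roll": 0},
  {"translation": [0, 0, 0], "roll": 0},
  {"translation": [0, 0, 0], "roll": 0},
  {"translation": [0, 0, 0], "roll": 0},
  {"translation": [0, 0, 0], "roll": 0},
  {"translation": [0, 0, -10], "roll": 0},
  {"translation": [0, 0, -30], "roll": 0},
], fingers=48)

```text
time: 24.5
eef_pos: [0.4872, 0.2346, 0.0554]
orientation: [0.0, 0.999, 0.037, -0.002]
force: [0.3, 0.4, 1.0]
grip_width: 0.045
grip_force: 0.0
```

Call:
move_arm([
  {"translation": [0, 0, -45], "roll": 0},
  {"translation": [0, 0, -45], "roll": 0},
  {"translation": [0, 0, -45], "roll": 0},
  {"translation": [0, 0, -35], "roll": 0},
  {"translation": [-20, 0, 0], "roll": 0},
  {"translation": [-20, 0, 0], "roll": 0},
  {"translation": [0, 0, 0], "roll": 0},
  {"translation": [0, 0, 0], "roll": 0},
])

```text
time: 25.3
eef_pos: [0.4489, 0.2321, 0.227]
orientation: [0.0, 0.999, 0.037, 0.0]
force: [0.4, 1.0, -0.0]
grip_width: 0.0448
grip_force: 0.0
```

Run:
```python
from h import *
snap('wrist','pics/w8.png'); s=bot.observe(); print(s['eef_pos'],s['orientation'],s['grip_width'],s['force'])
im=cv2.imread('pics/w8.png'); cv2.imwrite('pics/w8b.png',cv2.resize(im,(800,600),interpolation=cv2.INTER_CUBIC))
```

```text
[0.44914088 0.23206226 0.22669711] [-6.26377545e-05  9.99322719e-01  3.67970588e-02  2.74366461e-04] 0.045361091780059565 [-0.35130106  0.52347541  0.7821942 ]
```

View pics/w8b.png

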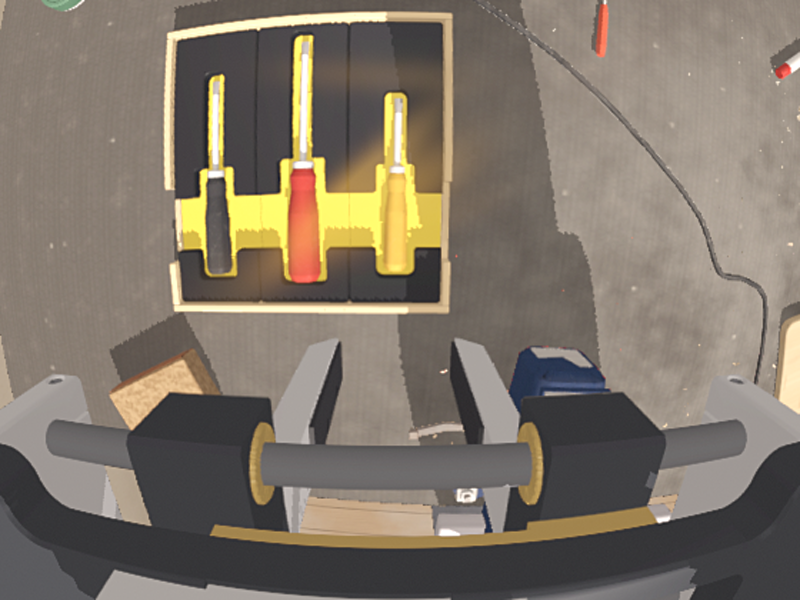

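All three screwdrivers lie flat in their own cut-outs: black at (217,225), red at (303,225) and amber at (396,220). The gripper is clear of them, so I'm handing in.

```bash
python3 -c "
from rig import bot
print(bot.hand_in())"
```

```text
the job is handed in; nothing more can be done
None
```

All three screwdrivers are lying released in their matching cut-outs, the files and marker were left untouched, and I handed the job in at about 25 s of the 90 s; the hand-in returned no verdict.

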